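Load the tube block into the block heater and lock it

ROBOT

A 7-joint arm with a two-finger parallel gripper is mounted at the origin on a cart in front of the work surface, level with it; the furniture and walls round the work are solid. World frame = base frame: x ahead of the robot, y to its left, z up, the work surface at z = 0. Lengths are in mm, angles in rad, forces in N, time in s.
With the tool pointing down it reaches from about 400 to 850 mm from the base axis. Payload 4.4 kg.
Tool frame: the origin (TCP) lies at the very end of the fingers, on their centre line; the grasp point (between the pads) lies ctrl.grasp_offset behind it (ctrl.grasp_offset is the distance from the TCP to the grasp point, in mm); z points along the fingers, x is the direction in which the jaws open and shut, and the axes are right-handed (so a half turn about z gives the same grasp; the last joint's range is limited). The gripper opens to 94 mm and grips with 3 to 60 N. Pads are 16 mm wide; open, the fingers measure 119 mm over their backs; the gripper's body (75 mm by 177 mm) begins 78 mm behind the grasp point.
Start: joints at [-1.357, 0.628, 0.038, 1.517, -0.027, 0.996, -0.02], TCP at [179.481, 624.744, 205.478] pointing down, gripper open.
Joint ranges: [-3.06, 3.06], [-0.37, 2.12], [-1.25, 1.32], [0.18, 2.47], [-1.1, 4.24], [0.23, 1.98], [-2.94, 2.94]. Speed limits (rad/s): [2.57, 2.57, 3.14, 3.14, 3.14, 3.14, 3.14].

INTERFACE

Orientations are given as a unit quaternion [x, y, z, w].
In Python, from cell import ctrl, ungrasp, grasp, planner, state, optics, job gives the robot as it stands. Calls block until the motion is done:
- ctrl.movep(position, orientation): joint-space move of the TCP to a pose.
- ctrl.move_linear(position, rotation=None, velocity=150, until_force=None): straight line of the TCP; rotation=None keeps the orientation; velocity is the mean speed in mm/s. With until_force (N) it stops when the force on the tool has changed by that much, and returns True; else False.
- ctrl.move_joints(angles): joint-space move.
- ungrasp() and grasp(grasp_force=None): open the fingers fully, or close them until they stop; grasp_force is the grip in N (None keeps the last).
- ctrl.sleep(seconds).
- planner.solve_ik(position, orientation): joint angles nearest the present ones, or None.
- state(): the state.
- optics.camera(name): name is "scene" or "top" or "wrist"; returns the picture (400x640x3 uint8, red, green, blue); there is no depth.
- optics.camera_info(name): a dict with "fx", "fy", "cx", "cy" (pixels), "dist_coeffs" ([k1, k2, p1, p2, k3] as OpenCV has them; the pictures are not rectified), "world_from_camera" (4x4, takes a point from camera to world coordinates). Camera axes: x right, y up, looking along -z (the intrinsics and any distortion apply to the point x, -y, -z); pixel columns grow to the right and rows downward; lengths in mm; the calibration is good to about 2 mm. A picture is of the moment at which its call begins: read the wrist's pose just before it. camera_info takes no time and is no camera call; for the wrist camera it gives the pose at the moment of the call.
A pose or a line that the arm cannot do raises ctrl.MotionError and nothing moves.
- job.finish_job(): hands the job in, once; it reports no verdict.
The state is a dict: "time_s": time; "joints": joint angles; "qvel": joint speeds; "joint_torque": joint torques, N m; "tcp_pos": TCP position; "tcp_rot": TCP orientation; "force": force on the tool from outside, world axes, zero at the start; "ft_torque": the same for the moment, N m; "finger_gap": finger opening in mm.
Only numpy, scipy, OpenCV 4.12 (cv2) and the standard library are available. Lean on these libraries where they do the work, as an engineer would, in place of code of your own. Each camera call takes 0.05 s, during which the arm holds its last target.

TASK

Pick up the aluminium tube block by its lifting bar, lower it gently into the socket of the block heater so that its foot sits square on the sprung plate, and let go. Then swing the heater's locking lever past its dead point until it is fully shut, so that the claw holds the block pressed down. Leave the other lab ware where it stands.

Things in the scene. Friction and masses are not known exactly. Their poses are not given: they have to be found in the camera images.
- tube_block_grip (a point): Centre of the black lifting bar on the loose aluminium tube block (0.5 kg, 8 empty wells), 80 mm above the block's underside. x runs along the bar and the block's length, y across, z up. The bar is 56 long (x), 14 wide (y), 16 tall, on a thin stem, with 16 mm of free space below it. The block starts upright on the bench, on the robot's left of the heater, and is the same after half a turn.
- tube_block: The tube block as a whole; origin at the centre of its underside; axes as at the bar. The foot is 96 (x) x 76 mm (y), 26 mm tall, with bevelled lower edges; its sides form a flange with a bevelled upper edge. Above the foot the block is 88 x 44 mm, up to 56 mm.
- heater_socket (a point): Centre of the socket's mouth in the top of the grey block heater (193 x 148 mm, fixed on the bench, top at 70 mm). A rectangular pocket 99.5 (x) x 79.5 mm (y) with a 3 mm lead-in bevel. x points away from the front panel along the socket's length, y across it, z up. The block goes in with its length along x, either way round.
- contact_plate_top (a point): Centre of the socket's floor, a sprung plate 20 mm below the mouth; axes as the socket's. The block's own weight does not press it down; the shut lever's claw presses block and plate about 3 mm lower (at most 5 mm).
- lock_lever (a joint): Locking lever on the heater, turning level about an upright pin. 0 = open, arm along the socket's -y, claw clear of the socket. 1.6 rad = fully shut on its stop, arm along -x (to the front), claw on the block's flange. Grows clockwise seen from above. A spring drives it to open below about 1.0 rad and to shut above; it needs about 5 to 10 N at the grip. Starts open. Push it to the stop.
- lock_lever_hinge (a point): Point on the lever's pin, 115 mm above the bench; axes as the socket's. It lies 20 mm along -x and 64 mm along -y from the socket's centre. Next to it along +x lies the lever's small spring strut, up to 88 mm above the bench.
- lock_lever_grip (a point): Middle of the lever's upright black grip, 115 mm above the bench: a round post of 19 mm diameter, from 90 to 138 mm above the bench, 100 mm from the pin at the end of the flat steel arm (82 to 91 mm above the bench). Can be pushed from the side with shut fingers.
- jar: Bystander: white jar with a dark cap, 75 mm wide, 85 mm tall; origin at the centre of its underside.
- dish: Bystander: petri dish, 90 mm wide, 18 mm tall; origin at the centre of its underside.
- tweezers: Bystander: steel tweezers lying on the bench, 128 mm long, 10 mm tall.
- can: Bystander: small can with a clear top, 38 mm wide, 56 mm tall; origin at the centre of its underside.
Mind the look-alikes: they are no part of the job. Of the things that look like the tube_block, the largest one is meant.

How it is judged:
By the outcome, as a careful person would: the job done as asked, in the order asked, and still so for the second after the job is handed in, with the robot touching nothing.
It also fails if it takes over 58 s, if anything falls off the work surface, if the arm or the gripper's body presses on something with over 40 N, if the wrist force passes 120 N, or if a joint passes its speed limit or range.

## Working session

There is one attempt and no reset: what is moved stays moved. The work goes in short steps, each a Python script; the robot and the scene stay as the last script left them, time stands still between calls to the robot, and variables do not carry over. Pictures are saved under pics/ and viewed, and the job is handed in when it is done.

```bash
ls; mkdir -p pics; cat > h.py <<'E'
import numpy as np, cv2
from cell import ctrl, ungrasp, grasp, planner, state, optics, job
def save(name,img): cv2.imwrite(f'pics/{name}.png', cv2.cvtColor(img,cv2.COLOR_RGB2BGR))
def load(name): return cv2.cvtColor(cv2.imread(f'pics/{name}.png'),cv2.COLOR_BGR2RGB)
def ray(info,px):
    K=np.array([[info['fx'],0,info['cx']],[0,info['fy'],info['cy']],[0,0,1.]])
    u=cv2.undistortPoints(np.array(px,float).reshape(-1,1,2),K,np.array(info['dist_coeffs'],float)).reshape(-1,2)
    T=np.array(info['world_from_camera'],float)
    d=np.c_[u[:,0],-u[:,1],-np.ones(len(u))]@T[:3,:3].T
    return T[:3,3],d
def onplane(info,px,z):
    o,d=ray(info,px); return o+d*((z-o[2])/d[:,2])[:,None]
def proj(info,P):
    T=np.array(info['world_from_camera'],float); p=(np.atleast_2d(P)-T[:3,3])@T[:3,:3]
    K=np.array([[info['fx'],0,info['cx']],[0,info['fy'],info['cy']],[0,0,1.]])
    q=np.c_[p[:,0],-p[:,1],-p[:,2]]
    return cv2.projectPoints(q,np.zeros(3),np.zeros(3),K,np.array(info['dist_coeffs'],float))[0].reshape(-1,2)
def tri(obs):
    # obs list of (info,px): least squares point and residual
    A=np.zeros((3,3));b=np.zeros(3);L=[]
    for i,p in obs:
        o,d=ray(i,[p]);d=d[0]/np.linalg.norm(d[0]);M=np.eye(3)-np.outer(d,d);A+=M;b+=M@o;L.append((o,M))
    x=np.linalg.solve(A,b);return x,[np.linalg.norm(M@(x-o)) for o,M in L]
E
python3 - <<'E'
from h import *
import pickle
print(state(), ctrl.grasp_offset)
I={}
for c in ['scene','top','wrist']:
    I[c]=optics.camera_info(c); save(c+'0',optics.camera(c)); print(c,I[c])
pickle.dump(I,open('I0.pkl','wb'))
E
```

```text
pics
{'time_s': 0.0, 'joints': array([-1.35679324,  0.62934207,  0.038438  ,  1.51835424, -0.02697278,
        0.99628285, -0.02001158]), 'qvel': array([-0.0001615 ,  0.00058614, -0.0007968 ,  0.00121546, -0.00014296,
        0.00105817,  0.00063396]), 'joint_torque': array([ 8.93680317e-04, -5.49739087e+01,  1.14330176e+00, -1.86620110e+01,
       -5.24754985e-02,  2.38534226e-02,  1.24983371e-04]), 'tcp_pos': array([179.30417292, 624.09328848, 204.56108791]), 'tcp_rot': array([ 7.98798723e-01,  6.01597645e-01, -7.32683034e-04,  5.79729208e-04]), 'force': array([ 0.27692277, -0.61519819,  0.27641326]), 'ft_torque': array([ 0.00312635,  0.00607253, -0.02238864]), 'finger_gap': 94.00917666873617} 18.8
scene {'fx': 493.93079576088155, 'fy': 493.93079576088155, 'cx': 319.56422933063027, 'cy': 201.63573863311336, 'dist_coeffs': array([-0.12959817,  0.        ,  0.        ,  0.        ,  0.        ]), 'world_from_camera': array([[-7.00179501e-01,  5.49604208e-01, -4.55723469e-01,
         5.04990173e+01],
       [-7.13736957e-01, -5.55014112e-01,  4.27245705e-01,
         3.05324653e+02],
[... 589 characters left out ...]
2622e-01,  9.90304855e-01,
         1.56097629e+03],
       [ 0.00000000e+00,  0.00000000e+00,  0.00000000e+00,
         1.00000000e+00]])}
wrist {'fx': 295.3667753101882, 'fy': 295.3667753101882, 'cx': 322.24944065465303, 'cy': 196.40367176667317, 'dist_coeffs': array([-0.01229197,  0.        ,  0.        ,  0.        ,  0.        ]), 'world_from_camera': array([[ 2.76054567e-01, -9.21132642e-01, -2.74423999e-01,
         9.87441590e+01],
       [ 9.61140005e-01,  2.63986170e-01,  8.07539045e-02,
         6.47475009e+02],
       [-1.94091700e-03, -2.86052368e-01,  9.58212020e-01,
         3.82931940e+02],
       [ 0.00000000e+00,  0.00000000e+00,  0.00000000e+00,
         1.00000000e+00]])}
```

View pics/scene0.png

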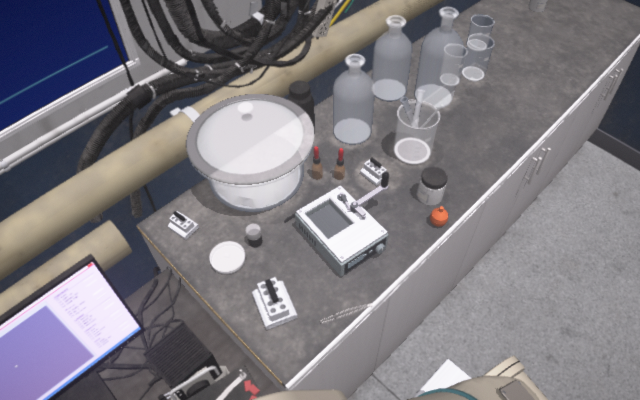

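View pics/top0.png

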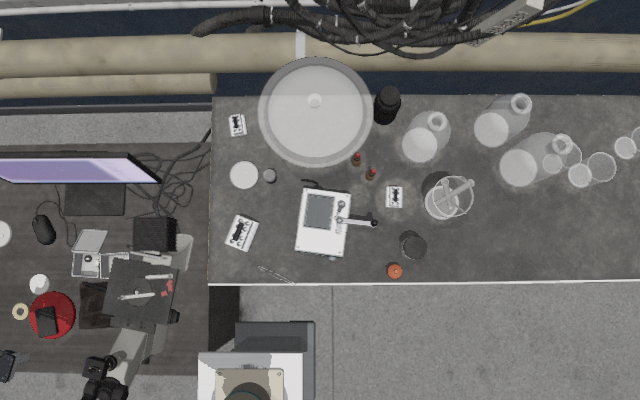

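View pics/wrist0.png

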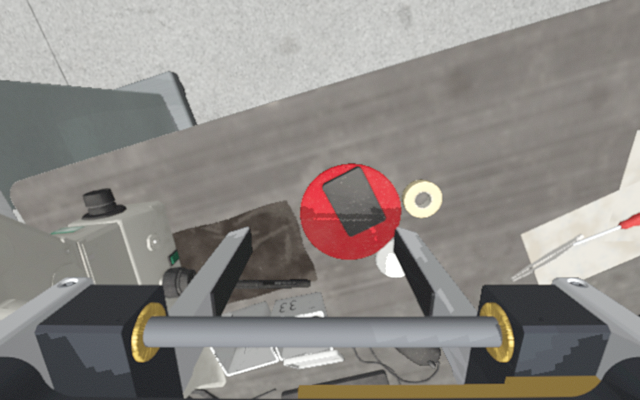

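Three block look-alikes show in the top view: (241,232), (237,125) and (394,196). In the scene view they are at (275,300), (183,222) and (375,170). The one at top (241,232) is clearly the largest and stands on the robot's left of the heater, so it fits. I'll confirm with an enlarged crop.

```bash
python3 - <<'E'
from h import *
import pickle
I=pickle.load(open('I0.pkl','rb'))
t=load('top0'); s=load('scene0')
a=cv2.resize(t[180:290,210:410],None,fx=4,fy=4,interpolation=cv2.INTER_CUBIC)
save('topcrop',a)
a=cv2.resize(s[170:335,235:400],None,fx=3.6,fy=3.6,interpolation=cv2.INTER_CUBIC)
save('scenecrop',a)
for n,p,z in [('block',(241,232),40),('s1',(237,125),20),('s2',(394,196),20),('socket',(320,211),70),('grip',(374,223),115),('jar',(414,246),40),('dish',(244,175),18),('can',(270,176),50),('tw',(276,274),5)]:
    print(n,onplane(I['top'],[p],z).round(0))
E
```

```text
block [[508.  25.  40.]]
s1 [[850.  48.  20.]]
s2 [[ 619. -444.   20.]]
socket [[ 568. -215.   70.]]
grip [[ 527. -372.  115.]]
jar [[ 463. -498.   40.]]
dish [[688.  23.  18.]]
can [[679. -63.  50.]]
tw [[381. -79.   5.]]
```

View pics/topcrop.png

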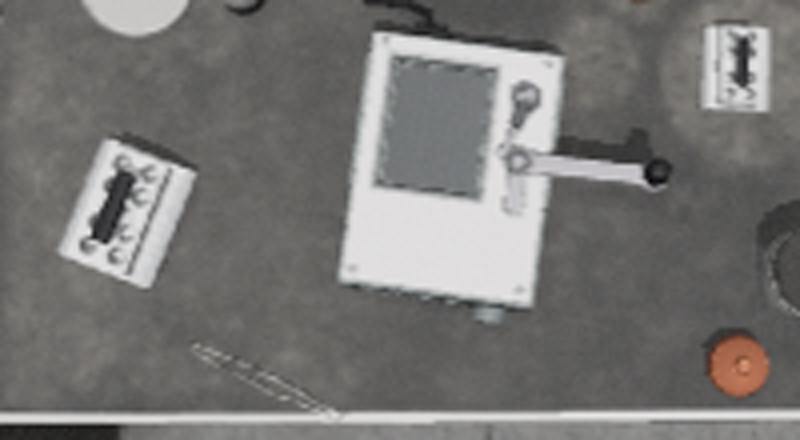

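View pics/scenecrop.png

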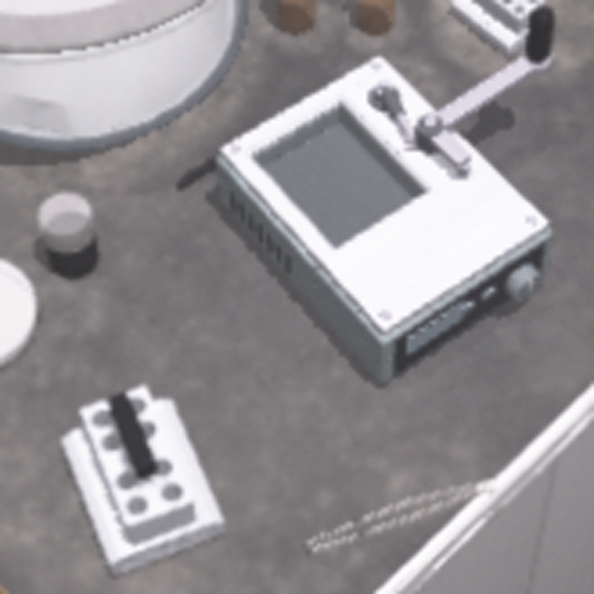

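The crop confirms it: eight wells, a flange and a black bar at top (241,232), visibly larger than the other two. Before swinging the arm over, I'll check where the monitor stands, because it may be in the way.

```bash
python3 - <<'E'
from h import *
import pickle
I=pickle.load(open('I0.pkl','rb'))
for a in [(92,257),(140,340)]:
  for b in [(133,153),(160,183)]:
    x,r=tri([(I['scene'],a),(I['top'],b)]); print(a,b,x.round(),np.round(r))
def R(yaw):
    # tool x = (-s,c) block y ; tool y = (c,s) ; z down
    from scipy.spatial.transform import Rotation as Ro
    c,s=np.cos(yaw),np.sin(yaw)
    return Ro.from_matrix(np.array([[-s,c,0],[c,s,0],[0,0,-1]]).T.T)
for p in [(572,0,200),(520,60,200),(630,-225,230)]:
    for yaw in (-.4,-.13):
        q=planner.solve_ik(p,R(yaw).as_quat()); print(p,yaw,None if q is None else q.round(2), R(yaw).as_matrix()[:,1].round(2))
    q=planner.solve_ik((300,380,300),R(-.4).as_quat()); print(q)
E
```

```text
(92, 257) (133, 153) [704. 280. 283.] [5. 5.]
(92, 257) (160, 183) [642. 240. 313.] [55. 55.]
(140, 340) (133, 153) [720. 342.   2.] [60. 60.]
(140, 340) (160, 183) [673. 303. -17.] [3. 3.]
(572, 0, 200) -0.4 [-0.17  0.53  0.19  1.75 -0.12  0.87  1.24] [ 0.92 -0.39  0.  ]
(572, 0, 200) -0.13 [-0.14  0.52  0.13  1.75 -0.09  0.87  1.48] [ 0.99 -0.13  0.  ]
[-1.03782804  0.28361158  0.10136234  1.83254589 -0.03309298  1.02705714
  0.24743225]
(520, 60, 200) -0.4 [-0.29  0.46  0.17  1.88 -0.1   0.81  1.11] [ 0.92 -0.39  0.  ]
(520, 60, 200) -0.13 [-0.24  0.46  0.11  1.88 -0.06  0.81  1.34] [ 0.99 -0.13  0.  ]
[-1.03782804  0.28361158  0.10136234  1.83254589 -0.03309298  1.02705714
  0.24743225]
(630, -225, 230) -0.4 [ 0.09  0.66  0.39  1.44 -0.27  1.1   1.69] [ 0.92 -0.39  0.  ]
(630, -225, 230) -0.13 [ 0.13  0.65  0.31  1.43 -0.21  1.09  1.92] [ 0.99 -0.13  0.  ]
[-1.03782804  0.28361158  0.10136234  1.83254589 -0.03309298  1.02705714
  0.24743225]
```

```bash
cat >> h.py <<'E'
from scipy.spatial.transform import Rotation as Ro
import pickle
def Q(yaw):
    c,s=np.cos(yaw),np.sin(yaw)   # tool x=(-s,c,0), tool y=(c,s,0), z down
    return Ro.from_matrix(np.array([[-s,c,0],[c,s,0],[0,0,-1.]])).as_quat() if False else Ro.from_matrix(np.column_stack([[-s,c,0],[c,s,0],[0,0,-1.]])).as_quat()
def shot(name):
    i=optics.camera_info('wrist'); im=optics.camera('wrist'); save(name,im); pickle.dump(i,open(name+'.pkl','wb')); return i,im
E
python3 - <<'E'
from h import *
print(state()['time_s'])
ctrl.movep((300,380,300),Q(-.4)); print(state()['time_s'])
ctrl.movep((560,55,210),Q(-.4)); ctrl.sleep(.2); shot('bA'); print(state()['time_s'])
ctrl.movep((560,-35,210),Q(-.4)); ctrl.sleep(.2); shot('bB'); print(state()['time_s'],state()['force'])
E
```

```text
0.15
1.2583
3.075
3.775 [ 0.41565591 -0.52668835 -0.83286896]
```

View pics/bA.png

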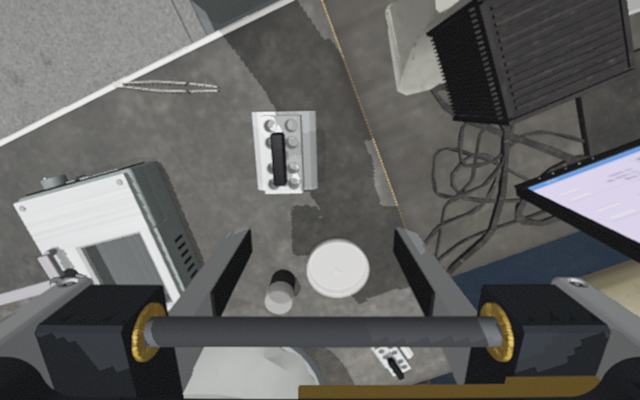

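View pics/bB.png

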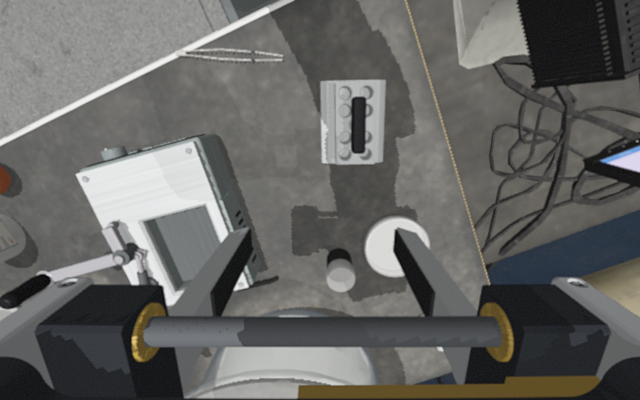

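Both pictures show the block, at (285,150) in A and (352,122) in B, with its dark bar clear of clutter. Next I'll measure the bar and take the socket views.

```bash
python3 - <<'E'
from h import *
obs=[];ends=[[],[]]
for n,box in [('bA',(262,125,295,190)),('bB',(342,85,375,160))]:
    im=load(n); i=pickle.load(open(n+'.pkl','rb'))
    x0,y0,x1,y1=box; g=im[y0:y1,x0:x1].max(axis=2)
    m=(g<75).astype(np.uint8)
    c=max(cv2.findContours(m,cv2.RETR_EXTERNAL,cv2.CHAIN_APPROX_NONE)[0],key=cv2.contourArea)
    r=cv2.minAreaRect(c); print(n,r,cv2.contourArea(c)); b=cv2.boxPoints(r)+[x0,y0]
    b=b[np.argsort(b[:,1])]; e=[b[:2].mean(0),b[2:].mean(0)]; print(e)
    obs.append((i,np.array(r[0])+[x0,y0])); [ends[k].append((i,e[k])) for k in (0,1)]
    save(n+'c',cv2.resize(im[y0-30:y1+20,x0-30:x1+40],None,fx=5,fy=5,interpolation=cv2.INTER_CUBIC))
print(tri(obs)); P=[tri(e) for e in ends]; print(P)
d=P[1][0]-P[0][0]; print(np.linalg.norm(d),np.arctan2(d[1],d[0]))
ctrl.movep((640,-195,240),Q(-.13)); ctrl.sleep(.2); shot('sA'); print(state()['time_s'])
ctrl.movep((640,-275,240),Q(-.13)); ctrl.sleep(.2); shot('sB'); print(state()['time_s'],state()['force'])
E
```

```text
bA ((16.403091430664062, 33.8680419921875), (52.173404693603516, 13.80392837524414), 87.39744567871094) 621.5
[array([277.21855879, 132.80824661]), array([279.5876236 , 184.92783737])]
bB ((16.0, 39.5), (55.0, 14.0), 90.0) 685.5
[array([358.,  97.]), array([358., 152.])]
(array([511.42433072,  26.52811846,  80.58178801]), [np.float64(0.19708269086067265), np.float64(0.19708269086067248)])
[(array([486.68814224,  36.32321791,  77.53360093]), [np.float64(0.21825572299369797), np.float64(0.21825572299353108)]), (array([536.90603617,  16.43757707,  83.76244738]), [np.float64(0.16828159436247916), np.float64(0.1682815943625808)])]
54.36979042485905 -0.37704224641778905
4.7833
5.45 [-0.48020577  1.12234892  0.27147455]
```

View pics/sA.png

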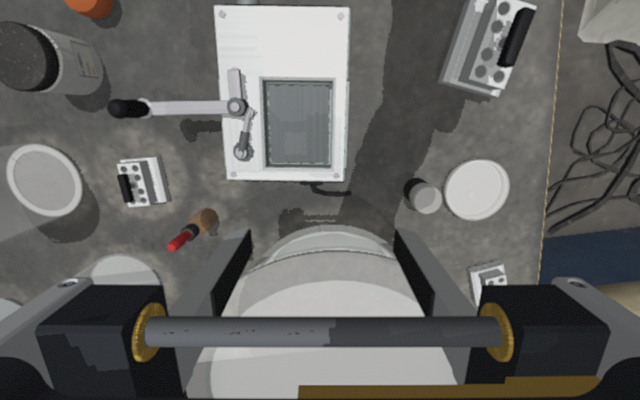

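View pics/sB.png

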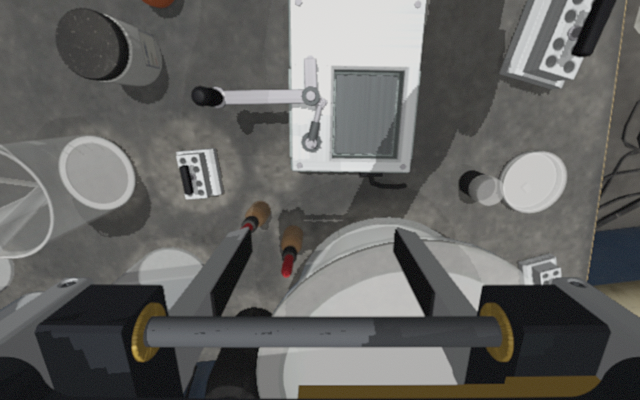

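View pics/bBc.png

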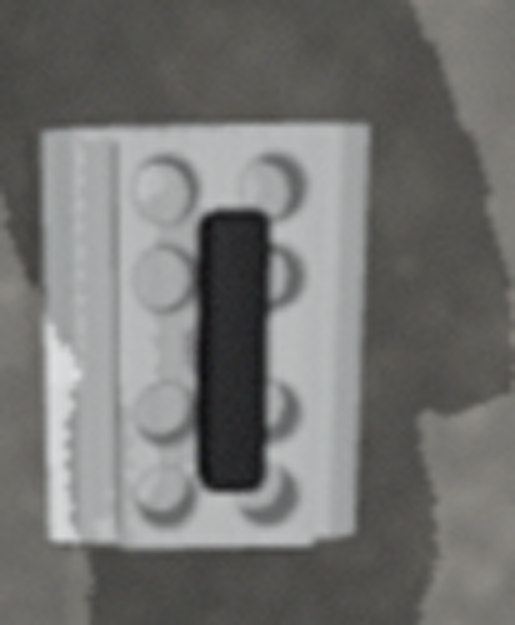

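```bash
python3 - <<'E'
from h import *
for n,(x0,y0,x1,y1) in [('sA',(210,0,360,190)),('sB',(280,50,430,180))]:
    save(n+'c',cv2.resize(load(n)[y0:y1,x0:x1],None,fx=4,fy=4,interpolation=cv2.INTER_CUBIC)[:600])
for n,e in [('bA',[(277.2,132.8),(279.6,184.9)]),('bB',[(358,97),(358,152)])]:
    i=pickle.load(open(n+'.pkl','rb'))
    for z in (80,88):
        p=onplane(i,e,z); d=p[1]-p[0]; print(n,z,p.mean(0).round(1),np.linalg.norm(d).round(1),np.arctan2(d[1],d[0]).round(3))
E
```

```text
bA 80 [512.3  26.1  80. ] 55.1 -0.394
bA 88 [511.5  27.8  88. ] 53.7 -0.394
bB 80 [511.9  26.3  80. ] 54.5 -0.363
bB 88 [511.2  25.6  88. ] 53.1 -0.363
```

View pics/sAc.png

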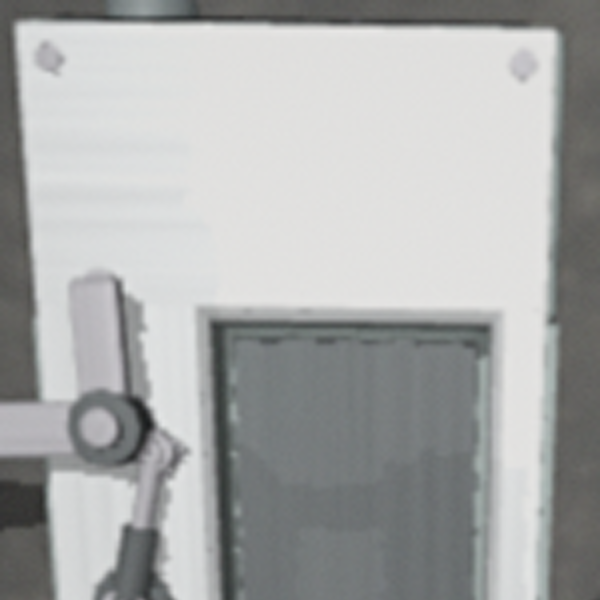

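View pics/sBc.png

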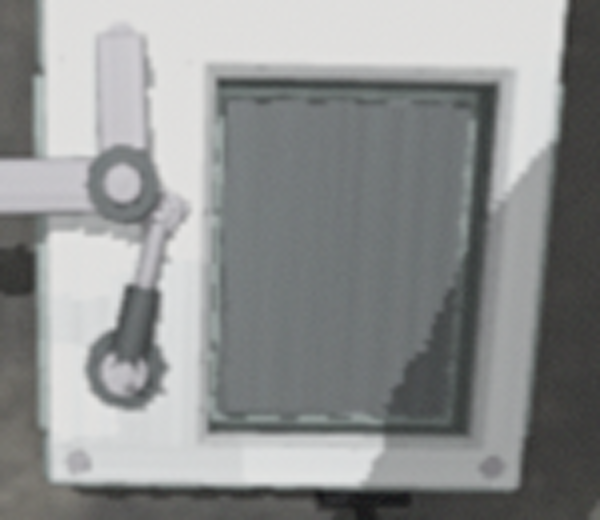

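```bash
python3 - <<'E'
from h import *
for n,(x0,y0,x1,y1) in [('sA',(255,70,340,175)),('sB',(325,60,415,170))]:
    save(n+'d',cv2.resize(load(n)[y0:y1,x0:x1],None,fx=5.4,fy=5.4,interpolation=cv2.INTER_LINEAR)[:600])
E
```

```text
(no output)
```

View pics/sAd.png

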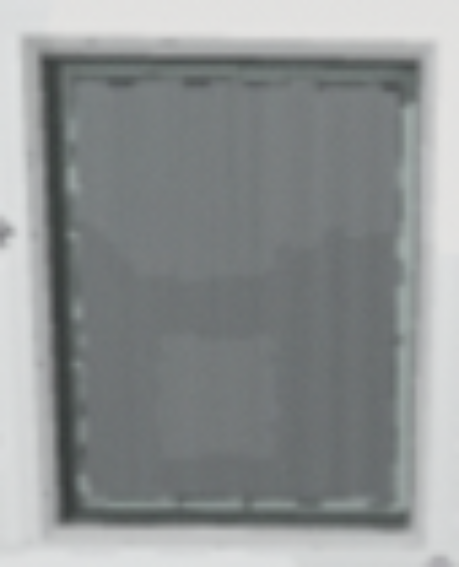

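View pics/sBd.png

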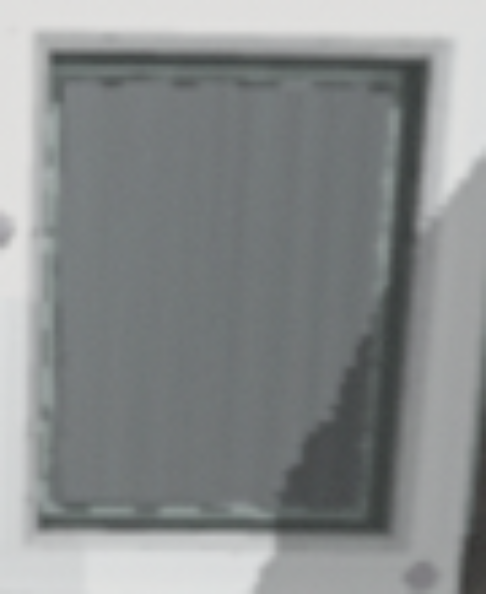

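```bash
python3 - <<'E'
from h import *
D={'outer':{'sA':[(24,38),(436,44),(40,542),(428,545)],'sB':[(38,33),(452,40),(27,541),(408,547)]},
'inner':{'sA':[(42,58),(420,62),(58,523),(412,527)],'sB':[(50,52),(430,58),(38,528),(390,533)]}}
off={'sA':(255,70),'sB':(325,60)}
I={n:pickle.load(open(n+'.pkl','rb')) for n in off}
def px(n,c): return (np.array(c,float)+.5)/5.4-.5+off[n]
for k,z in (('outer',70),('inner',67)):
    T=np.array([tri([(I[n],px(n,D[k][n][j])) for n in off])[0] for j in range(4)]); print(k,'tri',T.round(1).tolist(),T.mean(0).round(1))
    for n in off:
        p=onplane(I[n],px(n,D[k][n]),z)
        l=p[2]-p[0]; l2=p[3]-p[1]; w=p[1]-p[0]; w2=p[3]-p[2]
        yaws=[np.arctan2(v[1],v[0]) for v in (l,l2)]+[np.arctan2(v[1],v[0])-np.pi/2 for v in (w,w2)]
        print(k,n,p.mean(0).round(1),np.round([np.linalg.norm(v) for v in (l,l2,w,w2)],1),np.round(yaws,3))
# lever grip & pin & block in sA/sB
for nm,a,b in [('griptop',(116,108),(204,96))]:
    print(nm,tri([(I['sA'],a),(I['sB'],b)]))
print('pin',tri([(I['sA'],(np.array((97,427))+.5)/4-.5+(210,0)),(I['sB'],(np.array((122,184))+.5)/4-.5+(280,50))]))
E
```

```text
outer tri [[514.4, -246.4, 69.4], [526.2, -163.1, 68.6], [616.4, -261.0, 74.9], [629.9, -176.7, 65.3]] [ 571.7 -211.8   69.6]
outer sA [ 572.  -212.1   70. ] [104.4 103.9  83.9  86.1] [-0.153 -0.132 -0.141 -0.135]
outer sB [ 571.5 -212.2   70. ] [103.2 103.4  83.7  84. ] [-0.142 -0.14  -0.141 -0.143]
inner tri [[518.0, -244.2, 65.3], [528.8, -166.6, 64.4], [614.7, -258.2, 66.3], [626.5, -179.8, 61.9]] [ 572.  -212.2   64.5]
inner sA [ 571.9 -212.1   67. ] [97.1 97.2 77.9 79. ] [-0.147 -0.136 -0.137 -0.139]
inner sB [ 571.7 -212.7   67. ] [97.6 97.7 77.7 78. ] [-0.144 -0.141 -0.14  -0.141]
griptop (array([ 533.14426067, -364.25532304,  144.45803119]), [np.float64(0.5073720522465063), np.float64(0.507372052246636)])
pin (array([ 543.0698886 , -273.08680036,   95.5333835 ]), [np.float64(0.17009326752594833), np.float64(0.17009326752614093)])
```

Socket mouth is at (571.8, -212.3, 70) with yaw -0.141. The measured pin (543.1, -273.1) matches the description's offset within 0.3 mm. The bar centre is at (512, 26.3, 80.5) with yaw about -0.378. I'll grip 10 mm towards +x, so the opened finger clears the lever's pin when I let go in the socket.

```bash
python3 - <<'E'
from h import *
yaw=-.378; u=np.array([np.cos(yaw),np.sin(yaw)])
p=np.array([511.9,26.4])+10*u
ctrl.movep((*p,180),Q(yaw)); ctrl.sleep(.15)
i,im=shot('over'); print(state()['tcp_pos'],state()['time_s'])
hit=ctrl.move_linear((*p,62),velocity=70,until_force=6); print(hit,state()['tcp_pos'],state()['force'],state()['time_s'])
shot('down'); 
E
```

```text
[521.91289304  21.5377839  180.08474577] 6.8833
False [521.5018602   22.74433386  62.33378561] [ 0.17870311 -0.26280576 -0.19630308] 8.7167
```

View pics/down.png

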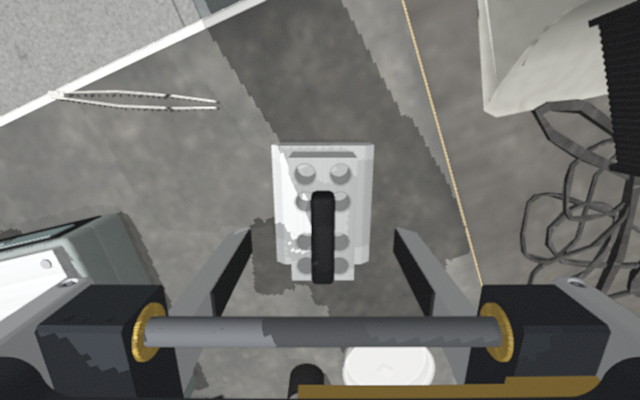

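View pics/over.png

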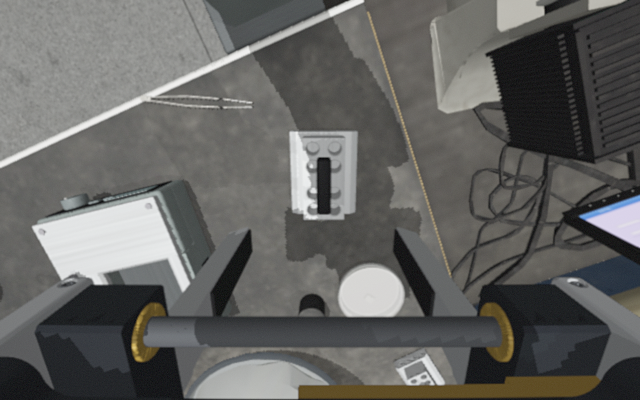

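In the "down" picture the bar (323,192 to 323,283) lies centred between the fingers, square to them. I'll grip, lift and look.

```bash
python3 - <<'E'
from h import *
i=pickle.load(open('down.pkl','rb'))
print('ends z88',onplane(i,[(323,192),(323,283)],88).round(1), onplane(i,[(323,192),(323,283)],88).mean(0))
grasp(50); ctrl.sleep(.2); s=state(); print(s['finger_gap'],s['force'],s['tcp_pos'])
shot('gr')
p=s['tcp_pos']
yaw=-.378
ctrl.move_linear((p[0],p[1],p[2]+110),velocity=90); ctrl.sleep(.2); s=state(); print(s['finger_gap'],s['force'],s['tcp_pos'],s['time_s']); shot('lift')
E
```

```text
ends z88 [[483.6  38.   88. ]
 [535.7  17.4  88. ]] [509.65353004  27.66751934  88.        ]
13.529033163882708 [ 0.27566182  0.17851642 -2.90603502] [521.3056568   22.84086906  61.94582982]
13.847156278635477 [-0.00830343  0.19275982 -4.83102583] [521.05395457  22.80214978 171.53199714] 11.7917
```

View pics/lift.png

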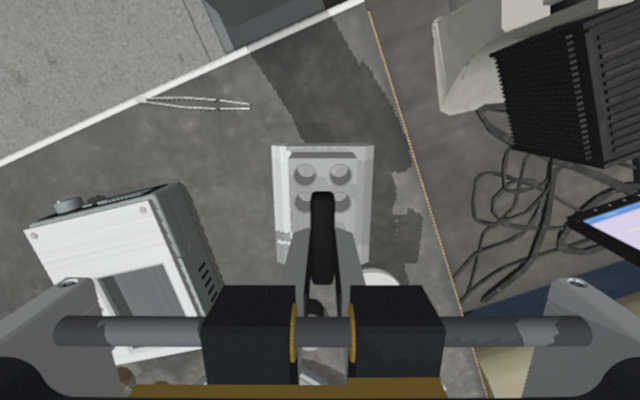

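```bash
python3 - <<'E'
from h import *
save('liftc',cv2.resize(load('lift')[135:275,255:395],None,fx=4.2,fy=4.2,interpolation=cv2.INTER_LINEAR))
save('grc',cv2.resize(load('gr')[135:275,255:395],None,fx=4.2,fy=4.2,interpolation=cv2.INTER_LINEAR))
E
```

```text
(no output)
```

View pics/liftc.png

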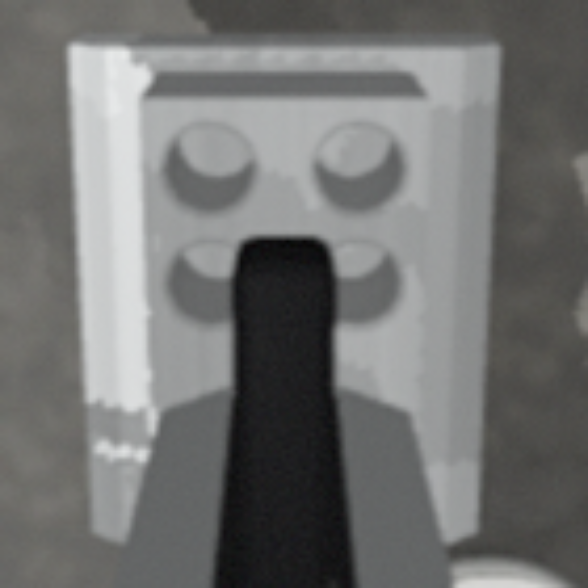

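View pics/grc.png

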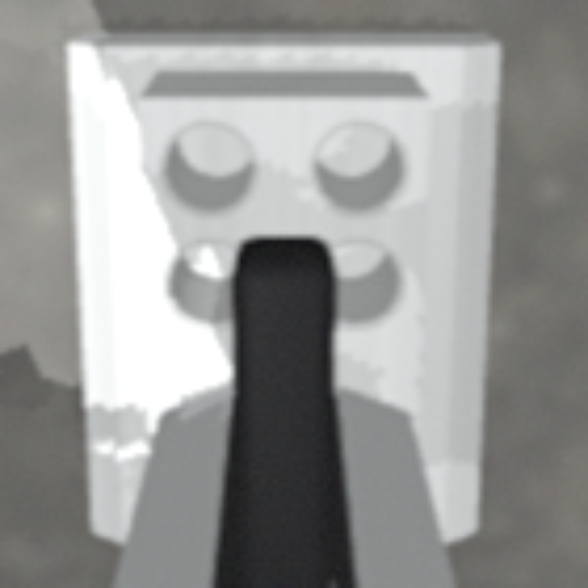

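```bash
python3 - <<'E'
from h import *
for n,z0,tcp in (('lift',109.6,[521.054,22.802]),('gr',0,[521.306,22.841])):
    i=pickle.load(open(n+'.pkl','rb'))
    f=lambda c:(np.array(c,float)+.5)/4.2-.5+(255,135)
    u=np.array([np.cos(.378),-np.sin(.378)]); v=np.array([-u[1],u[0]])
    for nm,c,z in [('bodytop',[(142,97),(427,97)],56),('bodysides',[(152,380),(420,380)],56),('foottop',[(70,43),(500,45)],26),('far',[(127,543),(448,543)],26),('barnear z88',[(245,240),(327,240)],88)]:
        p=onplane(i,f(c),z+z0)[:,:2]-tcp; print(n,nm,[(round(a@u,1),round(a@v,1)) for a in p])
E
```

```text
lift bodytop [(np.float64(-54.2), np.float64(-21.4)), (np.float64(-54.2), np.float64(21.1))]
lift bodysides [(np.float64(-8.8), np.float64(-21.3)), (np.float64(-8.8), np.float64(21.5))]
lift foottop [(np.float64(-58.7), np.float64(-36.9)), (np.float64(-58.3), np.float64(36.8))]
lift far [(np.float64(37.3), np.float64(-30.6)), (np.float64(37.3), np.float64(31.5))]
lift barnear z88 [(np.float64(-41.0), np.float64(-5.2)), (np.float64(-41.0), np.float64(5.3))]
gr bodytop [(np.float64(-54.2), np.float64(-21.4)), (np.float64(-54.2), np.float64(21.1))]
gr bodysides [(np.float64(-8.8), np.float64(-21.3)), (np.float64(-8.8), np.float64(21.5))]
gr foottop [(np.float64(-58.6), np.float64(-36.9)), (np.float64(-58.3), np.float64(36.8))]
gr far [(np.float64(37.4), np.float64(-30.6)), (np.float64(37.4), np.float64(31.5))]
gr barnear z88 [(np.float64(-41.0), np.float64(-5.2)), (np.float64(-41.0), np.float64(5.3))]
```

The block hangs level and square, and the grip and lift pictures give the same numbers. The block centre is 10.4 mm behind the TCP. Next is the hover above the socket, then a look.

```bash
python3 - <<'E'
from h import *
yaw=-.141; u=np.array([np.cos(yaw),np.sin(yaw)])
p=np.array([571.8,-212.3])+10.4*u
ctrl.movep((*p,190),Q(yaw)); 
ctrl.move_linear((*p,141),Q(yaw),velocity=60); ctrl.sleep(.3); s=state(); print(p,s['tcp_pos'],s['force'],s['time_s'],Ro.from_quat(s['tcp_rot']).as_matrix().round(4).tolist()); i,im=shot('hov')
print(np.arctan2(*Ro.from_quat(s['tcp_rot']).as_matrix()[[1,0],1]))
save('hovc',cv2.resize(im[110:290,235:405],None,fx=3.3,fy=3.3,interpolation=cv2.INTER_LINEAR))
E
```

```text
[ 582.09678996 -213.76154591] [ 582.24022705 -213.82165841  141.29977159] [ 0.55696537 -0.57986064 -5.20775474] 14.075 [[0.1405, 0.9901, 0.0005], [0.9901, -0.1405, -0.0001], [-0.0001, 0.0005, -1.0]]
-0.14101666228919085
```

View pics/hovc.png

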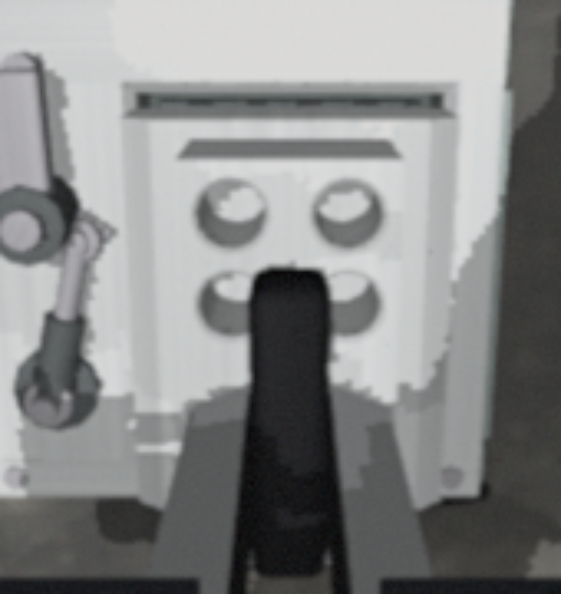

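View pics/hov.png

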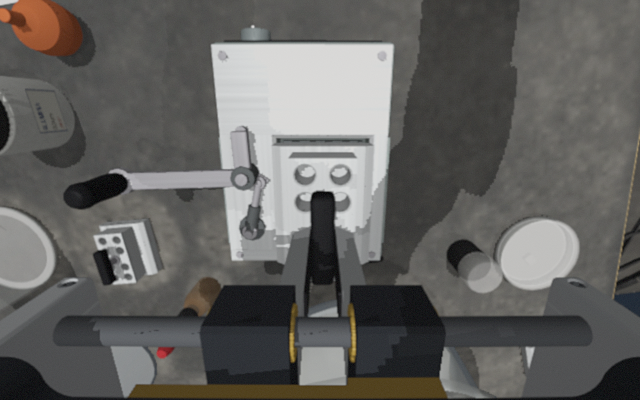

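At hover the socket's near edge (crop 137 to 443) and the block (128 to 455) are concentric within about 0.3 px. I'll lower under force guard.

```bash
python3 - <<'E'
from h import *
yaw=-.141; u=np.array([np.cos(yaw),np.sin(yaw)])
p=np.array([571.8,-212.3])+10.4*u
hit=ctrl.move_linear((*p,110),Q(yaw),velocity=20,until_force=4); s=state(); print(hit,s['tcp_pos'],s['force'],s['ft_torque'],s['time_s'],s['finger_gap'])
E
```

```text
True [ 582.17673029 -213.67835138  111.65473723] [-0.53665681  0.11122039  4.01808424] [-0.08165163 -0.07080617 -0.0064733 ] 15.45 13.198356382987095
```

It seated at TCP z 111.65 (expected 111.95 with the underside on the 50 mm plate), and the side forces are tiny. I'll release and retract.

```bash
python3 - <<'E'
from h import *
yaw=-.141; u=np.array([np.cos(yaw),np.sin(yaw)])
p=np.array([571.8,-212.3])+10.4*u
ungrasp(); s=state(); print(s['finger_gap'],s['force'],s['time_s'])
ctrl.move_linear((*p,170),Q(yaw),velocity=100)
ctrl.movep((645,-232,240),Q(yaw)); ctrl.sleep(.2); i,im=shot('pl1'); print(state()['time_s'])
T=optics.camera('top'); S=optics.camera('scene'); save('top1',T); save('scene1',S)
save('pl1c',cv2.resize(im[40:190,220:400],None,fx=4,fy=4,interpolation=cv2.INTER_LINEAR))
E
```

```text
93.67435003024102 [ 0.00802342  0.09267057 -0.4438816 ] 16.7333
18.2
```

View pics/pl1c.png

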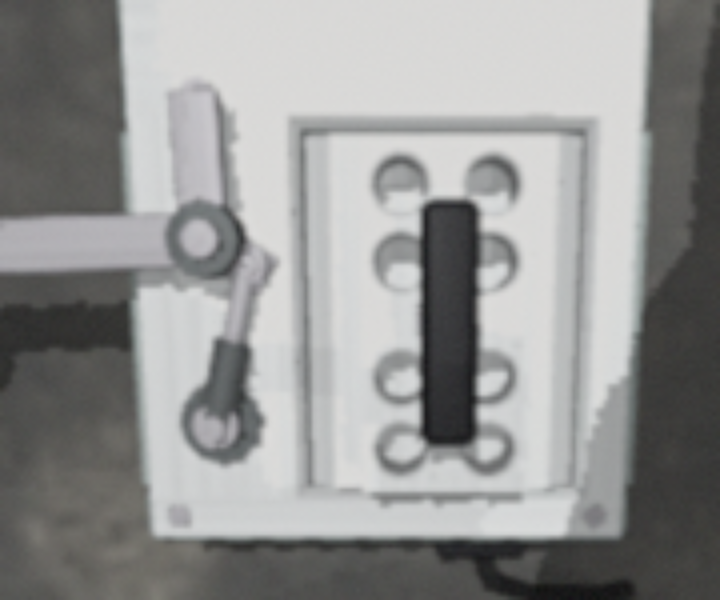

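View pics/pl1.png

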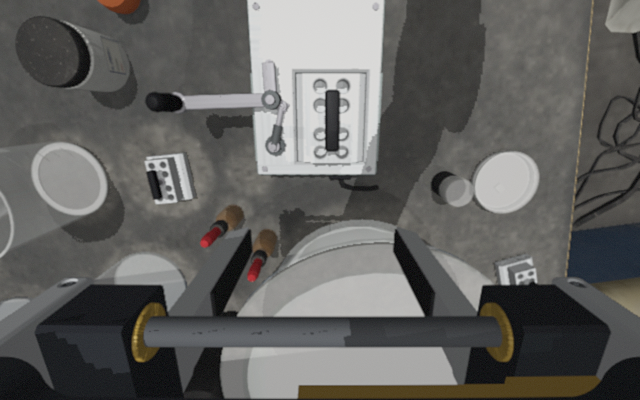

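View pics/scene1.png

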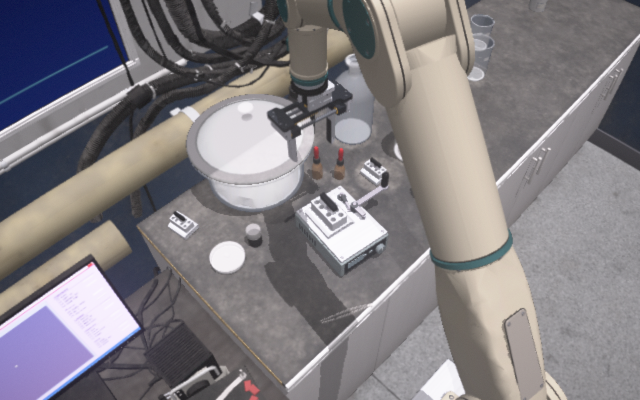

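The block sits in the socket with an even rim gap all round (crop 305–585, 130–495), level, with the bar centred. Now for the lever: first check IK along the push arc, with the tool turning with the lever so the shut fingers' flat face follows the post.

```bash
cat >> h.py <<'E'
Y=-.141; U=np.array([np.cos(Y),np.sin(Y)]); V=np.array([-U[1],U[0]]); H=np.array([543.0,-273.0])
def push(th,gap=17.5,r=100):
    d=-V*np.cos(th)-U*np.sin(th); t=V*np.sin(th)-U*np.cos(th)
    return H+r*d-gap*t, Y-th
E
python3 - <<'E'
from h import *
I=pickle.load(open('pl1.pkl','rb')); print(proj(I,[[*push(0,0)[0],138]]))
for th,g,z in [(0,35,200),(0,35,102),(0,17,102),(.4,17,102),(.8,17,102),(1.2,17,102),(1.6,17,102),(1.6,30,102),(1.6,30,200)]:
    p,y=push(th,g); q=planner.solve_ik((*p,z),Q(y)); print(th,g,p.round(),None if q is None else q.round(2))
E
```

```text
[[150.08124666  97.9745137 ]]
0 35 [ 564. -377.] [ 0.45  0.68  0.17  1.44 -0.13  1.03  2.08]
0 35 [ 564. -377.] [ 0.46  0.79  0.15  1.53 -0.14  0.84  2.1 ]
0 17 [ 546. -374.] [ 0.47  0.77  0.15  1.58 -0.14  0.81  2.11]
0.4 17 [ 506. -367.] [ 0.45  0.73  0.23  1.69 -0.22  0.75  1.81]
0.8 17 [ 472. -346.] [ 0.39  0.69  0.3   1.81 -0.3   0.69  1.49]
1.2 17 [ 450. -312.] [ 0.31  0.65  0.37  1.91 -0.38  0.64  1.15]
1.6 17 [ 442. -273.] [ 0.18  0.65  0.49  1.99 -0.5   0.63  0.83]
1.6 30 [ 439. -286.] [ 0.2   0.65  0.49  1.98 -0.5   0.63  0.85]
1.6 30 [ 439. -286.] [ 0.12  0.52  0.59  1.88 -0.38  0.85  0.74]
```

```bash
python3 - <<'E'
from h import *
grasp(20); 
p,y=push(0,36); ctrl.movep((*p,210),Q(y)); ctrl.move_linear((*p,104),Q(y),velocity=120,until_force=6); s=state(); print(s['tcp_pos'],s['finger_gap'],s['force'],s['time_s']); shot('lv0')
E
```

```text
[ 565.2801751  -377.42253716  104.91363854] 0.376589567256976 [ 1.55548904 -0.17658921 -0.1728058 ] 21.4583
```

View pics/lv0.png

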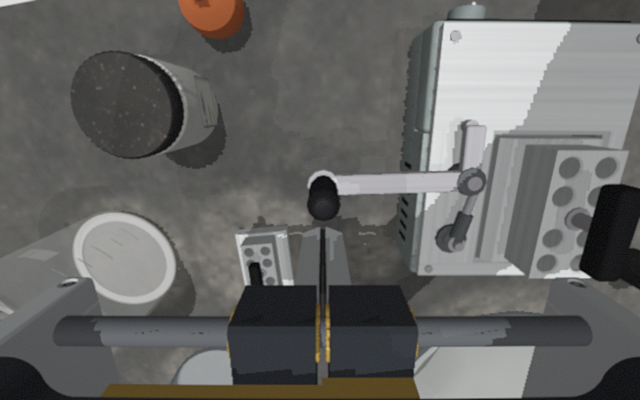

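The shut fingers (323,230) stand right behind the post (323,200). I'll start pushing along the arc.

```bash
python3 - <<'E'
from h import *
for th in [0,.15,.3,.45,.6,.75,.9,1.0,1.1]:
    p,y=push(th); hit=ctrl.move_linear((*p,104),Q(y),velocity=60,until_force=25); s=state()
    print(th,hit,s['tcp_pos'].round(1),s['force'].round(1),round(s['time_s'],2))
    if hit: break
shot('lv1')
E
```

```text
0 False [ 548.7 -374.9  104.8] [ 5.8 -1.2 -3. ] 21.97
0.15 False [ 533.6 -374.6  104.8] [ 6.9 -1.8 -3. ] 22.37
0.3 False [ 518.4 -371.9  104.8] [ 5.8 -2.2 -2.9] 22.77
0.45 False [ 503.2 -366.8  104.7] [ 4.  -2.9 -0.5] 23.17
0.6 False [ 489.  -359.3  104.6] [ 2.6 -2.6  2.1] 23.57
0.75 False [ 475.9 -349.5  104.1] [ 2.1 -0.8  2.2] 23.97
0.9 False [ 465.1 -338.2  103.8] [ 0.3 -1.2  0.4] 24.37
1.0 False [ 459.  -330.1  103.7] [ 0.5 -1.5  1.6] 24.68
1.1 False [ 453.4 -320.6  103.5] [-0.  -0.1 -0.5] 25.0
```

View pics/lv1.png

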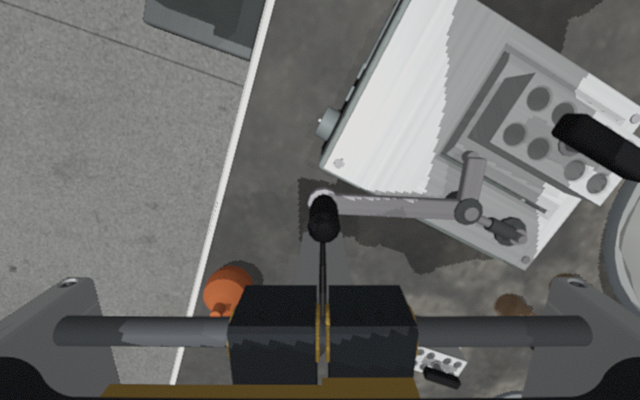

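The lever is following; the post at (323,218) is on the fingers and the claw at (475,155) is swinging in. I'll continue to the stop.

```bash
python3 - <<'E'
from h import *
for th,f in [(1.2,30),(1.3,30),(1.4,30),(1.5,30),(1.57,30),(1.66,18)]:
    p,y=push(th); hit=ctrl.move_linear((*p,104),Q(y),velocity=40,until_force=f); s=state()
    print(th,hit,s['tcp_pos'].round(1),s['force'].round(1),round(s['time_s'],2))
    if hit: break
shot('lv2')
E
```

```text
1.2 False [ 449.5 -312.3  103.8] [-0.5 -1.1 -0.1] 25.45
1.3 False [ 446.2 -303.3  104. ] [-0.4  0.2 -0.2] 25.85
1.4 False [ 443.7 -293.7  104. ] [-1.   0.3  0.2] 26.25
1.5 False [ 442.2 -283.8  104.1] [-1.   0.2 -0.8] 26.65
1.57 False [ 441.7 -277.   104.2] [ 0.5 -0.4 -0.5] 26.98
1.66 True [ 441.  -277.   104.4] [-0.3 -2.1  0.4] 27.22
```

View pics/lv2.png

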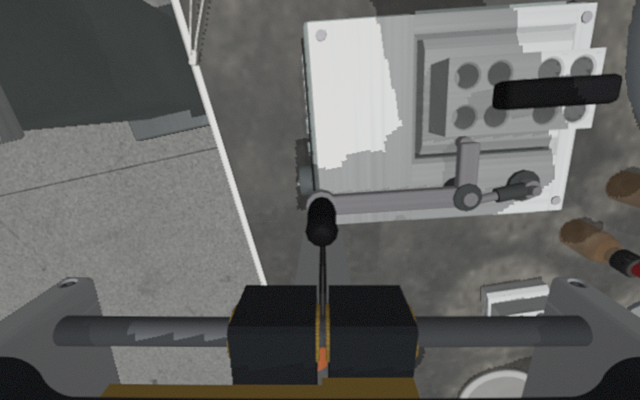

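```bash
python3 - <<'E'
from h import *
p,y=push(1.70); hit=ctrl.move_linear((*p,104),Q(push(1.6)[1]),velocity=15,until_force=28); s=state()
print(hit,s['tcp_pos'].round(1),s['force'].round(1),round(s['time_s'],2))
p,y=push(1.6,45); ctrl.move_linear((*p,104),Q(y),velocity=100); ctrl.move_linear((*p,215),Q(y),velocity=150)
ctrl.movep((520,-250,260),Q(-.141)); ctrl.sleep(.2); i,im=shot('fA'); print(state()['time_s'])
ctrl.movep((560,-330,260),Q(-.141)); ctrl.sleep(.2); i,im=shot('fB'); print(state()['time_s'])
E
```

```text
False [ 441.5 -276.3  104.9] [ -2.1 -25.1 -12.4] 28.27
31.0
31.7
```

View pics/fA.png

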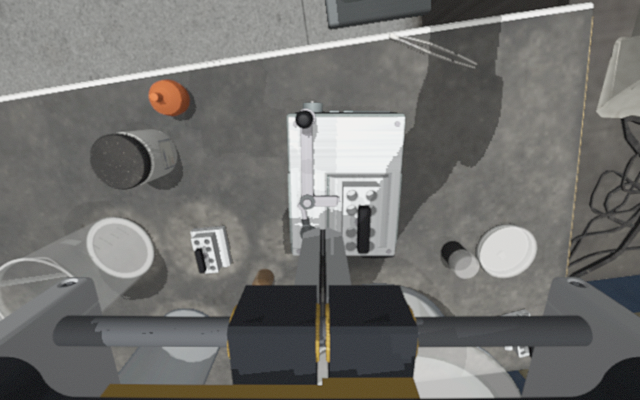

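View pics/fB.png

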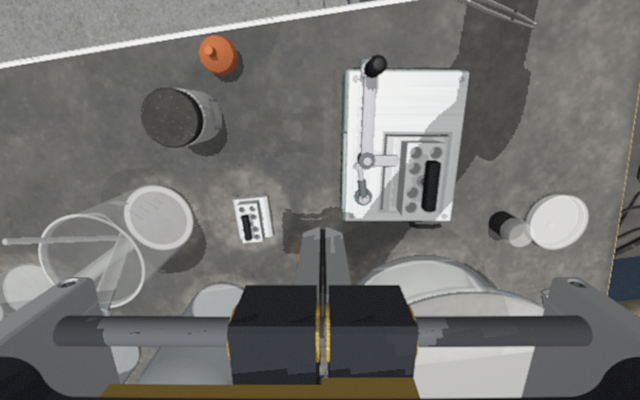

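The lever stayed shut: pin at (307,203) and grip at (304,118) in fA. A 25 N push no longer moved it. Now I'll measure the angle and how far the block went down.

```bash
python3 - <<'E'
from h import *
I={n:pickle.load(open(n+'.pkl','rb')) for n in ('fA','fB','pl1')}
C={}
for n,(x0,y0,x1,y1) in {'fA':(285,100,325,140),'fB':(355,45,395,85)}.items():
    g=load(n)[y0:y1,x0:x1].max(2)<60
    ct=max(cv2.findContours(g.astype(np.uint8),cv2.RETR_EXTERNAL,cv2.CHAIN_APPROX_NONE)[0],key=cv2.contourArea)
    m=cv2.moments(ct); C[n]=(m['m10']/m['m00']+x0,m['m01']/m['m00']+y0); print(n,C[n],m['m00'])
P,r=tri([(I[n],C[n]) for n in C]); print('grip',P.round(1),np.round(r,1)); 
print('pin tri',tri([(I['fA'],(307.5,202.5)),(I['fB'],(366.5,160.5))])[0].round(1))
d=P[:2]-H; print('r',np.linalg.norm(d),'theta',np.arctan2(-d@U,-d@V))
pin=tri([(I['fA'],(307.5,202.5)),(I['fB'],(366.5,160.5))])[0]; d=P[:2]-pin[:2]; print('theta rel pin',np.arctan2(-d@U,-d@V))
for n,(x0,y0,x1,y1) in {'fA':(352,195,376,265),'fB':(418,150,445,220)}.items():
    g=load(n)[y0:y1,x0:x1].max(2)<60
    ct=max(cv2.findContours(g.astype(np.uint8),cv2.RETR_EXTERNAL,cv2.CHAIN_APPROX_NONE)[0],key=cv2.contourArea)
    R=cv2.minAreaRect(ct); C[n]=np.array(R[0])+(x0,y0); print(n,C[n],R[1:])
print('bar',tri([(I[n],C[n]) for n in ('fA','fB')]))
save('fc',np.hstack([cv2.resize(load('fA')[95:270,275:415],None,fx=2.8,fy=3,interpolation=2),cv2.resize(load('fB')[50:225,330:470],None,fx=2.8,fy=3,interpolation=2)]))
E
```

```text
fA (303.72658227848103, 118.87594936708861) 197.5
fB (375.21776350989836, 65.73194221508828) 311.5
grip [ 444.  -259.1  120.8] [0. 0.]
pin tri [ 543.8 -272.7   89.6]
r 100.02337993333958 theta 1.5695373704560884
theta rel pin 1.5653388124654222
fA [363.26132011 228.98962402] ((12.249297142028809, 46.34751892089844), 2.4895529747009277)
fB [429.80284119 185.47633743] ((14.575430870056152, 49.842411041259766), 6.842772960662842)
bar (array([ 574.11440932, -210.80692606,  123.96500975]), [np.float64(0.17966292897031697), np.float64(0.17966292897041647)])
```

View pics/fc.png

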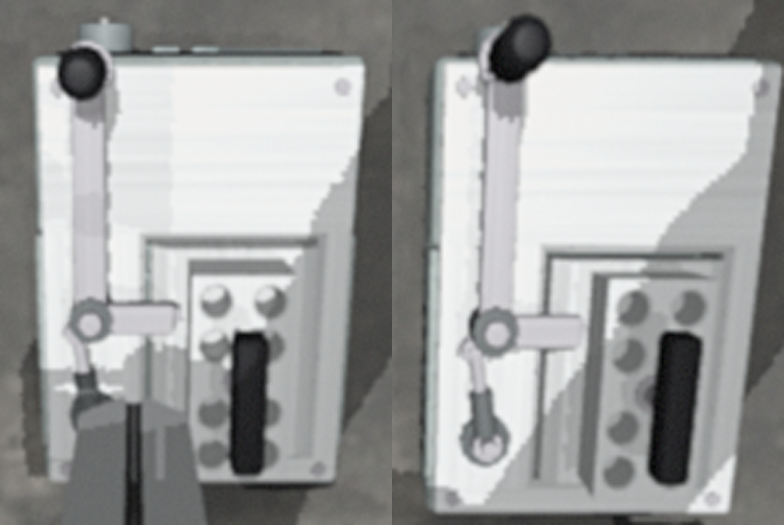

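Measured lever angle is 1.57 against 1.60 nominal, about 3 mm at the grip. That's near my error, so I'll calibrate the same measurement on the open lever.

```bash
python3 - <<'E'
from h import *
I={n:pickle.load(open(n+'.pkl','rb')) for n in ('fA','fB','pl1','sA','sB')}
C={}
for n,(x0,y0,x1,y1) in {'sA':(100,92,150,125),'sB':(185,80,225,112),'pl1':(138,85,183,118)}.items():
    g=load(n)[y0:y1,x0:x1].max(2)<60
    ct=max(cv2.findContours(g.astype(np.uint8),cv2.RETR_EXTERNAL,cv2.CHAIN_APPROX_NONE)[0],key=cv2.contourArea)
    m=cv2.moments(ct); C[n]=(m['m10']/m['m00']+x0,m['m01']/m['m00']+y0); print(n,C[n],m['m00'])
P,r=tri([(I[n],C[n]) for n in C]); print('grip',P.round(1),np.round(r,1)); d=P[:2]-H; print(np.linalg.norm(d),np.arctan2(-d@U,-d@V))
for n in ('fA','fB'):
    for th in (1.5,1.55,1.6): 
        g=push(th,0)[0]; print(n,th,proj(I[n],[[*g,138],[*g,92]]).round(1).tolist())
for a,b in [('top','top1')]:pass
E
```

```text
sA (123.53650137741047, 106.97543617998163) 726.0
sB (205.97663877266388, 96.3563458856346) 478.0
pl1 (162.90023474178403, 101.96860328638498) 568.0
grip [ 532.  -369.5  124.2] [1.2 0.6 1.1]
97.1721665299738 -0.027484918111261917
fA 1.5 [[295.6, 119.7], [299.1, 118.3]]
fA 1.55 [[300.7, 119.5], [303.5, 118.1]]
fA 1.6 [[305.7, 119.5], [307.9, 118.1]]
fB 1.5 [[371.0, 63.5], [364.3, 69.7]]
fB 1.55 [[376.3, 63.3], [368.9, 69.4]]
fB 1.6 [[381.6, 63.3], [373.5, 69.5]]
```

With the same method the open lever reads -0.027, so the swing is 1.597 rad. That agrees with the 1.6 rad stop and with the 25 N push that met a solid stop. The claw lies on the flange and the bystanders stand as before. I'm handing in.

```bash
python3 - <<'E'
from h import *
s=state(); print(s['tcp_pos'],s['force'],s['time_s']); job.finish_job()
E
```

```text
[ 560.08872223 -328.6498009   260.28862259] [-0.42692723  0.96248714 -0.69814183] 31.7
the job is handed in; nothing more can be done
```

I placed the largest tube block in the heater socket, let go, and swung the locking lever past its dead point onto its stop. I handed the job in at 31.7 s with the gripper clear and nothing touching the scene.

- **Block:** it went down without side load. Contact came at TCP z 111.65, against 111.95 expected for the block sitting on the plate. The picture afterwards showed an even gap all round the rim.
- **Lever:** a final push of about 25 N no longer moved it, and it stayed shut when I backed off.
- **Lever angle:** it read 1.57 rad against 1.60 nominal. The same measurement on the open lever read -0.027 rad, so the swing comes to about 1.60 rad.
- **Pressed-down height:** this check was weak. The bar centre came out at 124 mm where 127 mm was expected, using a rough view partly hidden by the fingers. It shows the block was pressed down, but not by how much.
- **Other lab ware:** what I could see in the last pictures stood where it was; I compared this by eye only.

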